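# Check in a phone at the scanner

### The job

Check a phone in: first turn the small parts canister where it stands so that its bar label points at the scanner's window, and let go of it. Then draw the tall phone up out of its rack slot, turn it from upright to lying on its long side (long side level, face still upright) and hold it up with its back squarely to the scanner, above the canister: about 20 cm in front of the window and in line with it, its middle at about the height of the scanner's top. Finish while still holding it there in the air, touching nothing else; leave the two short handsets in the rack and everything else on the desk where it is.

Things in the scene. Friction and masses are not known exactly. Their poses are not given: they have to be found in the camera images.
- scanner: Fixed black desk scanner: block 60 (x) x 76 (y) x 160 mm tall on a 100 x 90 x 15 mm foot. Origin on the desk; +x points from the window's face backwards into the block, z up; the window looks along -x (roughly towards the robot). The block spans x = 10 to 70 mm, the foot x = -20 to 80 mm. Its place and yaw vary.
- scanner_window (a point): Centre of the scanner's window (56 x 90 mm, upright), 100 mm above the desk, on the scanner's front face (x = 8 mm, y = 0 of the scanner).
- canister: Loose round metal parts canister with grey lid, standing on the desk 140 to 170 mm in front of the scanner's origin: 58 mm diameter (lid 60 mm), 76 mm tall, about 160 g. Origin: centre of the underside; z up; +x is the direction of the white label with upright black bars on its side. A dark grip ridge 26 x 10 x 5 mm on the lid runs from the middle to the rim on the label's side. Turn starts anywhere except towards the window.
- rack: Fixed white rack block 190 (x) x 110 (y) x 50 mm tall with three upright slots, 12.5 (x) x 76 mm (y), 40 mm deep, at x = -60, 0 and +60 mm. Origin: centre of the underside. Place and yaw vary.
- phone: The tall phone, 9.5 thick (x) x 72 wide (y) x 150 mm long (z), about 170 g, loose, black; stands on its short edge in one of the three slots, so 110 mm of it shows above the rack. Origin: centre of the phone, 85 mm above the desk at the start. z: along its length (up at the start); +x: out of its back (the side with the small raised camera square near the top); the glass screen is on -x.
- handset_a: Short handset 9.5 (x) x 56 (y) x 112 mm (z) with keys, loose, standing in another slot (top 122 mm above the desk); origin at its centre. Leave it.
- handset_b: A second short handset, same size, in the remaining slot; origin at its centre. Leave it.
- cup: Empty white paper cup, 76 mm across, 88 mm tall, beside the scanner; origin under its centre. Leave it.
- mouse: Black computer mouse, 105 x 60 mm, 30 mm tall, on the scanner's other side; origin under its centre. Leave it.
- screwdriver: Screwdriver 200 mm long, 26 mm thick, lying across the desk between the robot and the canister; origin under the middle of its length. Leave it.
There are look-alikes about, which are no part of the job. Leave any orange or turquoise look-alike of the rack alone. Leave any red look-alike of the phone alone.

How it is judged:
On the way, in this order (a step that is already met when the one before it is completed fails the run):
1. the canister's label points at the scanner's window and the canister is let go (y of scanner_window in the frame of canister between -0.04 and 0.04 m and x of scanner_window in the frame of canister above 0.09 m and angle between canister's own z axis and vertical below 0.1 rad and distance of canister from where it was at the start of the episode below 0.04 m and linear speed of canister below 0.02 m/s and contact force between the fingers and canister below 0.1 N), for 0.2 s.
2. the tall phone is drawn up out of its slot (height (world z) of phone above 0.13 m and contact force between phone and rack below 0.1 N), for 0.1 s.
At the end, for the whole second after the job is handed in: Canister upright, released, within 40 mm of its start, label line within 40 mm of the window. Phone still, held by the fingers alone: long side level to 21 deg, face upright to 17, back square to the scanner to 20; 100-320 mm before the window, 75 mm sideways, middle 115-250 mm up (all of step 1 and angle between phone's own z axis and vertical between 1.2 and 1.94 rad and angle between phone's own x axis and vertical between 1.27 and 1.87 rad and x of scanner_window in the frame of phone between 0.1 and 0.32 m and z of scanner_window in the frame of phone between -0.075 and 0.075 m and angle between the x axis of phone and the x axis of scanner, either way round below 0.35 rad and height (world z) of phone between 0.115 and 0.25 m and linear speed of phone below 0.03 m/s and contact force between the fingers and phone above 1 N and contact force between phone and rack below 0.1 N and contact force between phone and canister below 0.1 N and contact force between phone and scanner below 0.1 N and contact force between phone and handset_a below 0.1 N and contact force between phone and handset_b below 0.1 N and contact force between phone and cup below 0.1 N); the arm keeps its last pose, push and grip.
It fails at once if a short handset is knocked about or pulled out of the rack (distance of any of handset_a, handset_b from where it was at the start of the episode above 0.04 m or angle between any of handset_a, handset_b's own z axis and vertical above 0.5 rad).
It fails at once if the paper cup is knocked away or over (distance of cup from where it was at the start of the episode above 0.04 m or angle between cup's own z axis and vertical above 0.5 rad).
It fails at once if the mouse or the screwdriver is pushed away (distance of any of mouse, screwdriver from where it was at the start of the episode above 0.05 m).
It fails at once if the parts canister is tipped over (angle between canister's own z axis and vertical above 0.5 rad).
It also fails if it takes over 54 s, if anything falls off the work surface, if the arm or the gripper's body presses on something with over 40 N, if the wrist force passes 120 N, or if a joint passes its speed limit or range.

### The arm

A 6-joint arm with a two-finger parallel gripper is mounted at the origin on the work surface. World frame = base frame: x ahead of the robot, y to its left, z up, the work surface at z = 0. Lengths are in m, angles in rad, forces in N, time in s.
With the tool pointing down it reaches from about 0.275 to 0.75 m from the base axis. Payload 10.2 kg.
Tool frame: the origin (TCP) lies on the centre line of the jaws, within the pads' length; the fingertips stand 25 mm ahead of it and the grasp point (between the pads) lies 6 mm ahead of it (ctrl.tips_ahead is the z of the fingertips in the tool frame, in m); z points along the fingers, y is the line along which they close (so a half turn about z gives the same grasp; the last joint's range is limited). The gripper opens to 85 mm and grips with 20 to 120 N. Pads are 22 mm wide; open, the fingers measure 114 mm over their backs; the gripper's body (76 mm by 85 mm) begins 54 mm behind the grasp point. The pads swing forward as they close: fully open they stand 13 mm farther back than shut.
Start: joints at [-1.567, 0.313, 1.498, -0, 1.331, -0.223], TCP at [0.118, -0.512, 0.256] pointing down, gripper open.
Joint ranges: [-2.94, 2.94], [-0.97, 2.17], [0.19, 2.56], [-1.23, 4.37], [0.02, 3.11], [-2.88, 2.88]. Speed limits (rad/s): [2.39, 2.39, 3.01, 3.14, 3.14, 3.14].

### API

Orientations are given as a 3x3 rotation matrix whose columns are the frame's x, y, z axes.
In Python, from bench import ctrl gives the robot as it stands. The module is installed in compiled form; this text tells all that it offers.
- The arm moves only by the tool drive_tool, never from a script. Its argument "commands" is a list of rows, each a list of 7 numbers: the closure, from 0 (fully open) to 1 (shut), then the shift along the tool's x, y, z in m, then the turn, a rotation vector about the tool's x, y, z in rad. A call has 1 to 10 rows; each row shifts and turns the commanded pose from where the row before left it, along the tool's axes as they then stand; what a row does not reach is not made up. A row lasts 1/10 s, in which the tool goes at most 50 mm and 8.59 degrees, less where a joint would pass 70% of its speed; a pose out of reach is approached as far as the arm can. A call with a gripper value outside its range is refused whole. The fingers move at their own pace and stop on an object; the grip force is fixed at half the most. Time passes only in rows, so rows that do not move let the fingers close. It gives the time, the measured TCP pose, the force, the opening and the grip force at its end, in the units of the state.
- ctrl.read_state(): the state, without advancing time (a new reading comes with each control period).
- ctrl.capture(name): name is "side" or "top" or "wrist"; returns a dict with "pixels" (420x560x3 uint8, red, green, blue), "vfov" (degrees; the focal length in pixels is half the picture's height over the tangent of half this angle, whatever the lens; pixels are square), "cx", "cy" (the principal point, pixels), "R" (3x3) and "t" (3): a world point X has camera coordinates R X + t. Camera axes: x right, y down, z forward; pixel columns grow to the right and rows downward; lengths in m; the calibration is good to about 2 mm. The wrist camera is an equidistant fisheye: a pixel r from the principal point sees the ray r / f radians off the axis. A picture is of the moment at which its call begins. There is no depth.
- ctrl.job_done(): hands the job in; it is judged then, once.
Trained networks look in a picture, given as the dict that the camera call returned (one of the last four; its "shot" number tells which), for a name from the list of things; names that differ only in an ending like _2 or _b are one class to them, and where a whole thing is asked for, a point or a joint stands for the part that bears it (a point fixed in the world has none). Each returns a list of dicts, best first, with "conf" (0 to 1); they miss things now and then, are a little off and sometimes report something else, mostly with a low value. They report only what shows in the picture. A call takes as long as a camera call. They do not tell look-alikes from the thing itself.
- ctrl.look_for(thing, picture): "at" ([x, y, z] in m, in world coordinates, good to about 4 mm: the middle of the surface that is visible of it).
- ctrl.regions_of(thing, picture): "region" (420x560 bool, what is visible of it).
- ctrl.tip_of(thing, picture): "at" ([x, y, z] in m, in world coordinates, good to about 4 mm: a listed point, or the origin of a listed thing).
The state is a dict: "clock": time; "qpos": joint angles; "joint_velocities": joint speeds; "tau": joint torques, N m; "tcp_pos": TCP position; "orientation": TCP orientation; "ft_force": force on the tool from outside, world axes, zero at the start; "wrist_torque": the same for the moment, N m; "grip_width": finger opening in m; "grip_force": force on a finger pad.
Only numpy, scipy, OpenCV 4.12 (cv2) and the standard library are available. Lean on these libraries where they do the work, as an engineer would, in place of code of your own. Each camera call takes 0.05 s, during which the arm holds its last target. There are 200 camera calls.

## Working session

There is one attempt and no reset: what is moved stays moved. The work goes in short steps, Python scripts to look and compute and a tool call to move; the robot and the scene stay as the last step left them, time stands still between calls to the robot, and variables do not carry over. Pictures are saved under pics/ and viewed, at most 10 in all, crops included, and the job is handed in when it is done.

Besides the shell and the picture viewer there is one more tool, called after "Call:" by a JSON object that holds its "method" and its "body". drive_tool: Moves the arm, as the interface text tells. Its arguments: {"type":"object","properties":{"commands":{"type":"array"}},"required":["commands"]}

```bash
mkdir -p pics
cat > h.py <<'E'
import numpy as np, cv2
from bench import ctrl
def save(p,n,crop=None,s=1):
    im=p["pixels"][:,:,::-1]
    if crop: a,b,c,d=crop; im=im[b:d,a:c]
    cv2.imwrite("pics/"+n,cv2.resize(im,None,fx=s,fy=s,interpolation=cv2.INTER_CUBIC))
def proj(p,X):
    c=p["R"]@np.array(X)+p["t"]; f=210/np.tan(np.radians(p["vfov"])/2)
    return (f*c[:2]/c[2]+[p["cx"],p["cy"]]).round(0)
def ray(p,u,v,z):
    f=210/np.tan(np.radians(p["vfov"])/2)
    d=p["R"].T@np.array([(u-p["cx"])/f,(v-p["cy"])/f,1]); o=-p["R"].T@p["t"]
    return o+d*(z-o[2])/d[2]
E
python3 - <<'E'
from h import *
ps={n:ctrl.capture(n) for n in("top","side","wrist")}
cv2.imwrite("pics/a.png",np.hstack([cv2.resize(ps[n]["pixels"],(400,300))[:,:,::-1] for n in("top","side")]))
save(ps["top"],"top.png",s=1.4); save(ps["side"],"side.png",s=1.4)
for n in("top","side"):
  p=ps[n]
  print(n,(-p["R"].T@p["t"]).round(2),p["vfov"])
  for th in["scanner","scanner_window","canister","rack","phone","handset_a","cup","mouse","screwdriver"]:
    for d in ctrl.tip_of(th,p)[:4]: print(th,round(d["conf"],2),np.round(d["at"],3),proj(p,d["at"]))
print(ctrl.read_state()["clock"])
E
```

```text
top [0.38 0.14 1.3 ] 50.39067238475817
scanner 0.87 [ 0.682 -0.09   0.002] [354. 164.]
scanner_window 0.59 [ 0.69  -0.093  0.099] [361. 153.]
canister 0.8 [ 0.525 -0.066  0.001] [346. 216.]
rack 0.97 [0.509 0.348 0.001] [204. 219.]
rack 0.85 [0.485 0.555 0.001] [133. 226.]
rack 0.58 [0.264 0.299 0.006] [218. 304.]
phone 0.69 [0.676 0.234 0.078] [243. 157.]
phone 0.55 [0.566 0.339 0.086] [203. 195.]
handset_a 0.63 [0.51  0.351 0.062] [200. 216.]
handset_a 0.6 [0.454 0.354 0.061] [198. 236.]
cup 0.93 [ 0.626 -0.238  0.003] [404. 183.]
mouse 0.61 [0.703 0.051 0.   ] [307. 156.]
mouse 0.61 [0.454 0.354 0.062] [198. 236.]
screwdriver 0.68 [0.566 0.337 0.084] [204. 195.]
screwdriver 0.63 [ 0.428 -0.005  0.001] [325. 249.]
side [-0.25  1.11  0.77] 45.87454377457292
scanner 0.58 [ 0.683 -0.089  0.001] [288. 188.]
canister 0.59 [ 0.525 -0.065 -0.003] [321. 206.]
rack 0.86 [ 0.488  0.547 -0.003] [186. 308.]
rack 0.63 [0.507 0.344 0.001] [239. 264.]
rack 0.62 [ 0.266  0.301 -0.002] [323. 294.]
phone 0.81 [0.571 0.339 0.086] [221. 228.]
phone 0.59 [0.677 0.23  0.081] [222. 202.]
handset_a 0.91 [0.451 0.351 0.063] [252. 254.]
handset_a 0.81 [0.514 0.346 0.07 ] [235. 242.]
cup 0.83 [ 0.631 -0.236  0.001] [325. 178.]
mouse 0.8 [ 0.699  0.047 -0.002] [258. 202.]
screwdriver 0.56 [ 0.428 -0.006 -0.002] [337. 223.]
1.05
```

View pics/top.png

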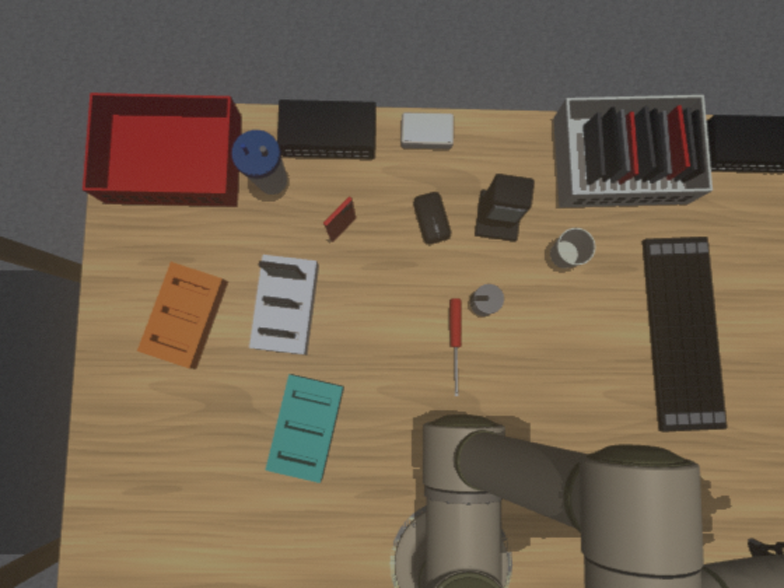

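View pics/side.png

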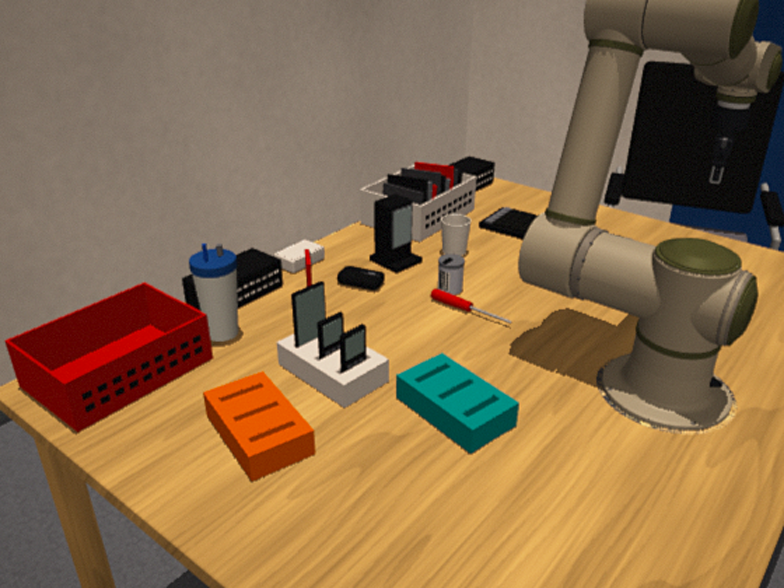

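The white rack is at px (285,305) in the top view, with orange at (182,315) and turquoise at (305,428). The tall black phone is in the far slot at (282,270), and a red look-alike stands at (340,218). The canister is at (487,300) with its ridge pointing left (+y), and the scanner is at (505,205).

Run:
```python
from h import *
s=ctrl.read_state(); print(s["orientation"].round(3) if hasattr(s["orientation"],"round") else s["orientation"],s["tcp_pos"],ctrl.tips_ahead)
R=np.array(s["orientation"]); print((R.T@(np.array([0.51,-0.10,0.27])-s["tcp_pos"])).round(3))
p=ctrl.capture("top"); save(p,"crop.png",(290,110,430,245),4)
b=(proj(p,[.57,.339,.16])).astype(int); print(b)
im=p["pixels"][:,:,::-1]
A=cv2.resize(im[170:260,165:255],(540,540),interpolation=cv2.INTER_CUBIC)
cv2.imwrite("pics/rack.png",A)
w=ctrl.regions_of("canister",p)
```

```text
[[ 0.974  0.225  0.   ]
 [ 0.225 -0.974  0.   ]
 [ 0.    -0.    -1.   ]] [ 0.11803759 -0.51157209  0.25628431] 0.025
[ 0.474 -0.313 -0.014]
[199 189]
```

View pics/crop.png

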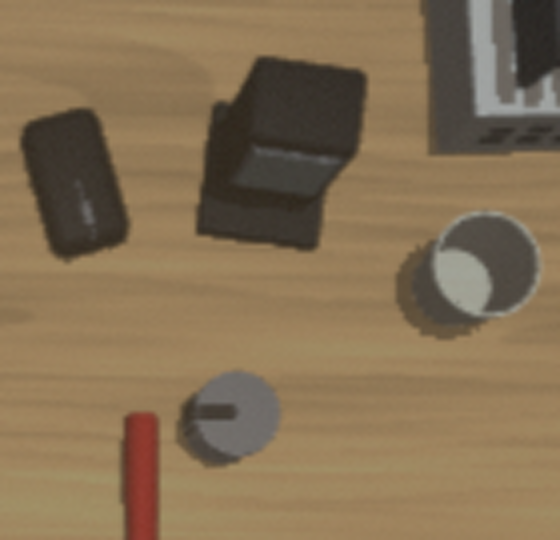

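View pics/rack.png

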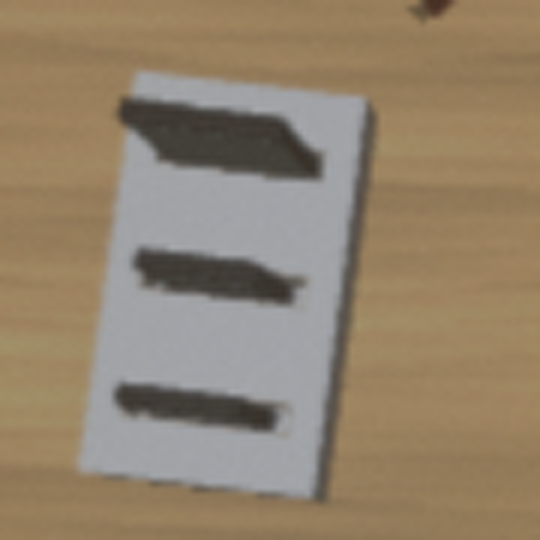

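The crop shows the scanner foot's front edge from (198,235) to (315,250), the canister at (237,413) with its ridge pointing left, and the screwdriver handle end at (141,413). In the rack crop the phone is the far item, black and taller than the two handsets, so it fits; its back faces away from the robot. I'll move over the canister.

Call:
{"method": "drive_tool", "body": {"commands": [[0, 0.034, -0.0236, 0, 0, 0, 0], [0, 0.034, -0.0236, 0, 0, 0, 0], [0, 0.034, -0.0236, 0, 0, 0, 0], [0, 0.034, -0.0236, 0, 0, 0, 0], [0, 0.034, -0.0236, 0, 0, 0, 0], [0, 0.034, -0.0236, 0, 0, 0, 0], [0, 0.034, -0.0236, 0, 0, 0, 0]]}}

```text
clock: 1.85
tcp_pos: [0.3137, -0.2957, 0.2565]
orientation: [[0.974, 0.225, 0.0], [0.225, -0.974, -0.0], [0.0, 0.001, -1.0]]
ft_force: [0.3, -0.2, -0.1]
grip_width: 0.0853
grip_force: 0.0
```

Call:
{"method": "drive_tool", "body": {"commands": [[0, 0.034, -0.0236, 0, 0, 0, 0], [0, 0.034, -0.0236, 0, 0, 0, 0], [0, 0.034, -0.0236, 0, 0, 0, 0], [0, 0.034, -0.0236, 0, 0, 0, 0], [0, 0.034, -0.0236, 0, 0, 0, 0], [0, 0.034, -0.0236, 0, 0, 0, 0], [0, 0.034, -0.0236, 0, 0, 0, 0], [0, 0, 0, 0, 0, 0, 0]]}}

```text
clock: 2.65
tcp_pos: [0.5094, -0.0795, 0.256]
orientation: [[0.973, 0.229, 0.0], [0.229, -0.973, 0.001], [0.001, -0.001, -1.0]]
ft_force: [0.8, -0.5, 0.6]
grip_width: 0.0855
grip_force: 0.0
```

```bash
cat >> h.py <<'E'
def wray(p,u,v,z):
    f=210/np.tan(np.radians(p["vfov"])/2)
    a=np.array([u-p["cx"],v-p["cy"]]); r=np.hypot(*a); th=r/f
    d=p["R"].T@np.r_[np.sin(th)*a/max(r,1e-9),np.cos(th)]; o=-p["R"].T@p["t"]
    return o+d*(z-o[2])/d[2]
E
python3 - <<'E'
from h import *
s=ctrl.read_state(); print(s["clock"],np.round(s["qpos"],3),np.round(s["tcp_pos"],3)); print(np.round(s["orientation"],3))
p=ctrl.capture("wrist"); save(p,"w1.png",s=1.4)
for th in["canister","scanner","scanner_window","screwdriver"]:
    for d in ctrl.tip_of(th,p)[:2]: print(th,round(d["conf"],2),np.round(d["at"],3))
t=ctrl.capture("top")
q=lambda u,v,o,s,z: ray(t,o[0]+u/s,o[1]+v/s,z)
a,b=q(198,235,(290,110),4,.015),q(315,250,(290,110),4,.015); d=a-b; print("foot",a,b,"yaw",np.arctan2(-d[0],d[1]))
a,b=q(240,188,(290,110),4,.16),q(352,200,(290,110),4,.16); 
a,b=q(265,58,(290,110),4,.175),q(365,72,(290,110),4,.175); d=a-b; print("blocktop",a,b,"yaw",np.arctan2(-d[0],d[1]))
a,b=q(135,72,(165,170),6,.05),q(80,470,(165,170),6,.05); d=a-b; print("rack left edge",a,b,np.arctan2(d[1],d[0]))
a,b=q(120,100,(165,170),6,.16),q(282,118,(165,170),6,.16); d=a-b; print("phone top",a,b,np.arctan2(-d[0],d[1]))
a,b=q(192,412,(290,110),4,.081),q(237,412,(290,110),4,.081); d=a-b; print("ridge",a,b,np.arctan2(d[1],d[0]))
E
```

```text
2.65 [-3.830e-01  2.920e-01  1.526e+00  1.000e-03  1.323e+00  9.570e-01] [ 0.509 -0.079  0.256]
[[ 0.973  0.229  0.   ]
 [ 0.229 -0.973  0.001]
 [ 0.001 -0.001 -1.   ]]
canister 0.73 [ 0.522 -0.062 -0.001]
scanner 0.8 [ 0.684 -0.089 -0.001]
scanner 0.28 [0.502 0.348 0.001]
scanner_window 0.77 [ 0.691 -0.09   0.105]
screwdriver 0.68 [ 0.43  -0.005  0.002]
foot [ 0.66244316 -0.04495255  0.015     ] [ 0.65298941 -0.13116137  0.015     ] yaw -0.10922463266242562
blocktop [ 0.74589487 -0.06589331  0.175     ] [ 0.73793054 -0.13121195  0.175     ] yaw -0.12133141751778317
rack left edge [0.60756295 0.3919633  0.05      ] [0.41948512 0.40948455 0.05      ] -0.09289146791397843
phone top [0.57529038 0.37539779 0.16      ] [0.56883267 0.30547352 0.16      ] -0.09209181921438513
ridge [ 0.52362256 -0.03186498  0.081     ] [ 0.52422139 -0.06295437  0.081     ] 1.5900555615740966
```

View pics/w1.png

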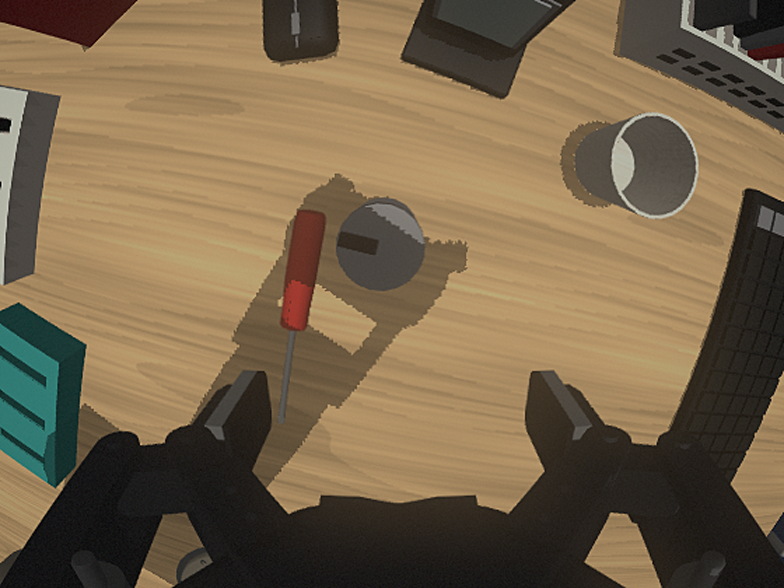

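The canister is at (380,245) and the screwdriver handle is beside it at (305,265). I'll keep the fingertips above handle height.

Call:
{"method": "drive_tool", "body": {"commands": [[0, 0, 0, 0, 0, 0, -0.149], [0, 0, 0, 0, 0, 0, -0.149], [0, 0, 0, 0, 0, 0, -0.149], [0, 0, 0, 0, 0, 0, -0.149], [0, 0, 0, 0, 0, 0, -0.149], [0, 0.0212, 0.0028, 0, 0, 0, 0], [0, 0, 0, 0.04, 0, 0, 0], [0, 0, 0, 0.03, 0, 0, 0], [0, 0, 0, 0.03, 0, 0, 0]]}}

```text
clock: 3.85
tcp_pos: [0.5214, -0.0674, 0.1553]
orientation: [[0.565, 0.825, 0.0], [0.825, -0.565, -0.0], [0.0, 0.0, -1.0]]
ft_force: [0.4, 0.4, -0.8]
grip_width: 0.0853
grip_force: 0.0
```

Run:
```python
from h import *
s=ctrl.read_state(); print(s["clock"],np.round(s["qpos"],3),np.round(s["tcp_pos"],3)); print(np.round(s["orientation"],3))
p=ctrl.capture("wrist"); save(p,"w2.png",s=1.2)
R=np.array(s["orientation"])
for d in ctrl.tip_of("canister",p)[:2]: print(round(d["conf"],2),np.round(d["at"],3),(R.T@(np.array(d["at"])-s["tcp_pos"])).round(4))
```

```text
3.85 [-0.352  0.416  1.632 -0.     1.094  0.249] [ 0.521 -0.067  0.155]
[[ 0.565  0.825  0.   ]
 [ 0.825 -0.565 -0.   ]
 [ 0.     0.    -1.   ]]
0.73 [ 0.523 -0.062  0.003] [ 0.0055 -0.0015  0.152 ]
```

View pics/w2.png

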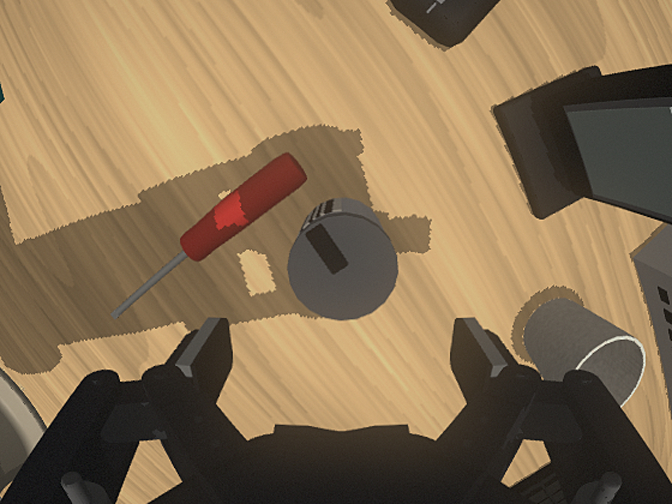

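The canister is at (343,265), centred between the pads at (215,345) and (470,345), with the label on the ridge side. I'll descend and grip.

Call:
{"method": "drive_tool", "body": {"commands": [[0, 0.005, 0, 0, 0, 0, 0], [0, 0, 0, 0.03, 0, 0, 0], [0, 0, 0, 0.03, 0, 0, 0], [0, 0, 0, 0.02, 0, 0, 0], [0, 0, 0, 0.011, 0, 0, 0], [0.6, 0, 0, 0, 0, 0, 0], [0.6, 0, 0, 0, 0, 0, 0], [0.6, 0, 0, 0, 0, 0, 0]]}}

```text
clock: 4.75
tcp_pos: [0.5256, -0.0628, 0.0673]
orientation: [[0.564, 0.826, 0.003], [0.826, -0.564, -0.001], [0.001, 0.003, -1.0]]
ft_force: [-2.6, 1.1, 6.8]
grip_width: 0.0582
grip_force: 64.0
```

Call:
{"method": "drive_tool", "body": {"commands": [[0.6, 0, 0, 0, 0, 0, 0.146], [0.6, 0, 0, 0, 0, 0, 0.146], [0.6, 0, 0, 0, 0, 0, 0.146], [0.6, 0, 0, 0, 0, 0, 0.146], [0.6, 0, 0, 0, 0, 0, 0.146], [0.6, 0, 0, 0, 0, 0, 0.146]]}}

```text
clock: 5.35
tcp_pos: [0.526, -0.063, 0.0673]
orientation: [[0.996, 0.09, 0.004], [0.09, -0.996, -0.002], [0.004, 0.002, -1.0]]
ft_force: [1.0, -0.3, 4.4]
grip_width: 0.0582
grip_force: 64.1
```

Call:
{"method": "drive_tool", "body": {"commands": [[0.6, 0, 0, 0, 0, 0, 0.146], [0.6, 0, 0, 0, 0, 0, 0.146], [0.6, 0, 0, 0, 0, 0, 0.146], [0.6, 0, 0, 0, 0, 0, 0.146], [0.6, 0, 0, 0, 0, 0, 0.146], [0.6, 0, 0, 0, 0, 0, 0.146], [0.6, 0, 0, 0, 0, 0, 0], [0, 0, 0, 0, 0, 0, 0], [0, 0, 0, 0, 0, 0, 0], [0, 0, 0, 0, 0, 0, 0]]}}

```text
clock: 6.35
tcp_pos: [0.5247, -0.0625, 0.0656]
orientation: [[0.711, -0.703, 0.0], [-0.703, -0.711, -0.0], [0.0, -0.0, -1.0]]
ft_force: [0.3, -0.1, 0.2]
grip_width: 0.0852
grip_force: 0.0
```

Call:
{"method": "drive_tool", "body": {"commands": [[0, 0, 0, -0.02, 0, 0, 0], [0, 0, 0, -0.04, 0, 0, 0], [0, 0, 0, -0.04, 0, 0, 0], [0, 0, 0, -0.05, 0, 0, 0], [0, 0, 0, -0.04, 0, 0, 0]]}}

```text
clock: 6.85
tcp_pos: [0.5246, -0.0624, 0.2582]
orientation: [[0.711, -0.703, 0.002], [-0.703, -0.711, -0.001], [0.002, -0.001, -1.0]]
ft_force: [-0.2, 0.0, -0.1]
grip_width: 0.0857
grip_force: 0.0
```

Run:
```python
from h import *
s=ctrl.read_state(); print(s["clock"],np.round(s["qpos"],3),np.round(s["tcp_pos"],3))
p=ctrl.capture("wrist"); t=ctrl.capture("top")
a=cv2.resize(p["pixels"],(560,420)); b=cv2.resize(t["pixels"][130:235,290:360],(240,420-60),interpolation=cv2.INTER_CUBIC)
c=np.zeros((420,800,3),np.uint8); c[:,:560]=a; c[:360,560:]=b
cv2.imwrite("pics/w3.png",c[:,:,::-1])
for d in ctrl.tip_of("canister",p)[:2]: print(round(d["conf"],2),np.round(d["at"],3))
```

```text
6.85 [-0.34   0.318  1.486  0.     1.336  2.01 ] [ 0.525 -0.062  0.258]
0.82 [ 0.524 -0.062  0.001]
0.69 [0.7  0.05 0.  ]
```

View pics/w3.png

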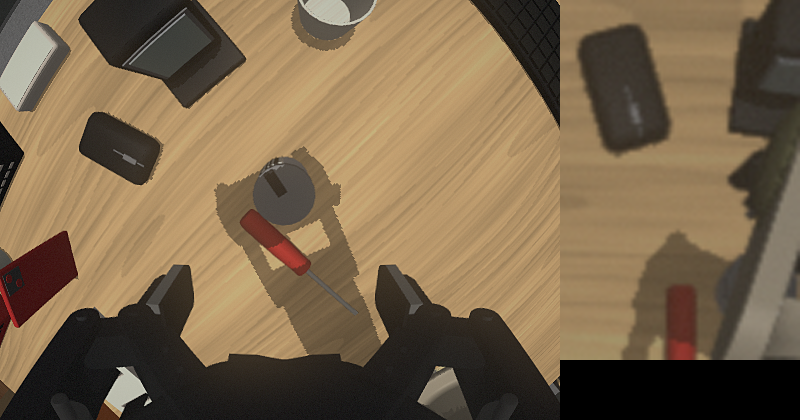

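Run:
```python
from h import *
from scipy.optimize import least_squares
p=ctrl.capture("wrist")
s=560/560
a,b=wray(p,268,168,.081),wray(p,284,191,.081); d=a-b; print("ridge",a,b,np.arctan2(d[1],d[0]), "want",np.arctan2(-.0905+.062,.6905-.524))
D=[([-1.567,.313,1.498,0,1.331,-.223],(.118,-.512,.2563)),([-.383,.292,1.526,.001,1.323,.957],(.5094,-.0795,.256)),([-.352,.416,1.632,0,1.094,.249],(.5214,-.0674,.1553)),([-.34,.318,1.486,0,1.336,2.01],(.5246,-.0624,.2582))]
def f(x):
    e,L1,L2,k=x; o=[]
    for q,t in D:
        r=L1*np.sin(q[1])+L2*np.sin(q[1]+q[2]); c,s=np.cos(q[0]),np.sin(q[0])
        o+=[r*c-e*s-t[0],r*s+e*c-t[1],k+L1*np.cos(q[1])+L2*np.cos(q[1]+q[2])-t[2]]
    return o
r=least_squares(f,[.118,.4,.4,0]); print(r.x.round(4),r.cost)
```

```text
ridge [ 0.55592048 -0.07225589  0.081     ] [ 0.53038939 -0.06749742  0.081     ] -0.18426545118066803 want -0.1695282114579218
[ 0.1163  0.3735  0.4082 -0.0012] 6.345096862952871e-06
```

Call:
{"method": "drive_tool", "body": {"commands": [[0, 0, 0, 0, 0, 0, -0.149], [0, 0, 0, 0, 0, 0, -0.149], [0, 0, 0, 0, 0, 0, -0.149], [0, 0, 0, 0, 0, 0, -0.149], [0, 0, 0, 0, 0, 0, -0.149], [0, 0, 0, 0, 0, 0, -0.149], [0, 0, 0, 0, 0, 0, -0.149], [0, 0, 0, 0, 0, 0, -0.149]]}}

```text
clock: 7.85
tcp_pos: [0.5241, -0.0624, 0.2535]
orientation: [[0.914, 0.406, -0.003], [0.406, -0.914, 0.001], [-0.002, -0.002, -1.0]]
ft_force: [0.2, 1.3, 0.4]
grip_width: 0.0855
grip_force: 0.0
```

Call:
{"method": "drive_tool", "body": {"commands": [[0, 0, 0, 0, 0, 0, -0.149], [0, 0, 0, 0, 0, 0, -0.149], [0, 0, 0, 0, 0, 0, -0.149], [0, 0, 0, 0, 0, 0, -0.149], [0, 0, 0, 0, 0, 0, -0.149], [0, 0, 0, 0, 0, 0, -0.149], [0, 0, 0, 0, 0, 0, -0.149], [0, 0, 0, -0.03, 0, 0, -0.02]]}}

```text
clock: 8.65
tcp_pos: [0.5231, -0.062, 0.2807]
orientation: [[0.091, 0.996, -0.01], [0.996, -0.091, 0.004], [0.003, -0.01, -1.0]]
ft_force: [0.4, 0.3, 0.2]
grip_width: 0.0856
grip_force: 0.0
```

The ridge yaw is -0.18 against -0.17 wanted, so the canister is good. I'll move toward the phone.

Call:
{"method": "drive_tool", "body": {"commands": [[0, 0.042, 0.0023, 0, 0, 0, 0], [0, 0.042, 0.0023, 0, 0, 0, 0], [0, 0.042, 0.0023, 0, 0, 0, 0], [0, 0.042, 0.0023, 0, 0, 0, 0], [0, 0.042, 0.0023, 0, 0, 0, 0], [0, 0.042, 0.0023, 0, 0, 0, 0], [0, 0.042, 0.0023, 0, 0, 0, 0], [0, 0.042, 0.0023, 0, 0, 0, 0], [0, 0, 0, 0, 0, 0, 0]]}}

```text
clock: 9.55
tcp_pos: [0.5743, 0.2744, 0.2824]
orientation: [[0.091, 0.996, -0.004], [0.996, -0.091, 0.0], [-0.0, -0.004, -1.0]]
ft_force: [-2.1, -1.0, 0.0]
grip_width: 0.0855
grip_force: 0.0
```

Run:
```python
from h import *
s=ctrl.read_state(); print(s["clock"],np.round(s["qpos"],3),np.round(s["tcp_pos"],3)); print(np.round(s["orientation"],3))
p=ctrl.capture("wrist"); save(p,"w4.png",s=1.4)
R=np.array(s["orientation"])
for th in["phone","handset_a"]:
  for d in ctrl.tip_of(th,p)[:2]: print(th,round(d["conf"],2),np.round(d["at"],3),(R.T@(np.array(d["at"])-s["tcp_pos"])).round(4))
```

```text
9.55 [2.620e-01 5.570e-01 1.070e+00 1.000e-03 1.518e+00 3.530e-01] [0.574 0.274 0.282]
[[ 0.091  0.996 -0.004]
 [ 0.996 -0.091  0.   ]
 [-0.    -0.004 -1.   ]]
phone 0.93 [0.678 0.231 0.072] [-0.0341  0.1081  0.2099]
phone 0.68 [0.565 0.342 0.088] [ 0.067  -0.0148  0.194 ]
handset_a 0.66 [0.51  0.348 0.062] [ 0.0672 -0.0698  0.2208]
handset_a 0.61 [0.453 0.352 0.065] [ 0.0663 -0.1269  0.2178]
```

View pics/w4.png

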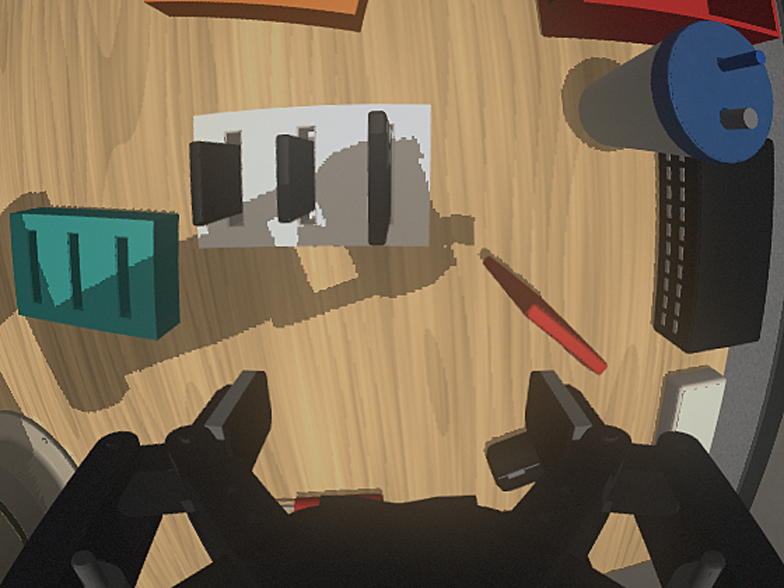

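The tall phone is at (377,178), the red look-alike at (545,315), and the handsets at (215,183) and (295,178).

Run:
```python
from h import *
s=ctrl.read_state(); p=ctrl.capture("wrist"); t=ctrl.capture("top")
R=np.array(s["orientation"])
a,b=wray(p,377/1.4,112/1.4,.16),wray(p,378/1.4,244/1.4,.16); m=(a+b)/2; d=a-b
print(a,b,"len",np.hypot(*d[:2]),"yaw",np.arctan2(-d[0],d[1]),m,(R.T@(m-s["tcp_pos"])).round(4))
# height from two views: top cam midpoint of top edge
u,v=165+201/6,170+109/6
def line(fn,p,u,v): x,y=fn(p,u,v,0),fn(p,u,v,.3); return x,(y-x)/np.linalg.norm(y-x)
A,da=line(ray,t,u,v); B,db=line(wray,p,377.5/1.4,178/1.4)
k=np.linalg.lstsq(np.c_[da,-db],B-A,rcond=None)[0]; print("tri",A+k[0]*da,B+k[1]*db)
for d in ctrl.tip_of("cup",p)[:3]: print(np.round(d["at"],3),d["conf"])
```

```text
[0.57355    0.37096734 0.16      ] [0.56699241 0.30096407 0.16      ] len 0.07030975017675876 yaw -0.09340297726810592 [0.57027121 0.3359657  0.16      ] [ 0.0656 -0.0107  0.1237]
tri [0.56966033 0.33786731 0.17435112] [0.57104292 0.33637114 0.17431461]
[0.45  0.356 0.07 ] 0.51
```

Call:
{"method": "drive_tool", "body": {"commands": [[0.5, 0.033, -0.0055, 0, 0, 0, 0], [0.5, 0.033, -0.0055, 0, 0, 0, 0], [0.5, 0, 0, 0, 0, 0, 0], [0.5, 0, 0, 0.03, 0, 0, 0], [0.5, 0, 0, 0.03, 0, 0, 0], [0.5, 0, 0, 0, 0, 0, 0]]}}

```text
clock: 10.45
tcp_pos: [0.5695, 0.3352, 0.2213]
orientation: [[0.097, 0.995, -0.007], [0.995, -0.097, -0.003], [-0.004, -0.007, -1.0]]
ft_force: [-0.3, -1.2, -0.9]
grip_width: 0.0425
grip_force: 0.0
```

Run:
```python
from h import *
s=ctrl.read_state(); print(s["clock"],np.round(s["qpos"],3),np.round(s["tcp_pos"],3),s["grip_width"])
p=ctrl.capture("wrist"); save(p,"w5.png",s=1.2)
```

```text
10.45 [ 0.355  0.649  1.075 -0.     1.425  0.453] [0.57  0.335 0.221] 0.04250705647304163
```

View pics/w5.png

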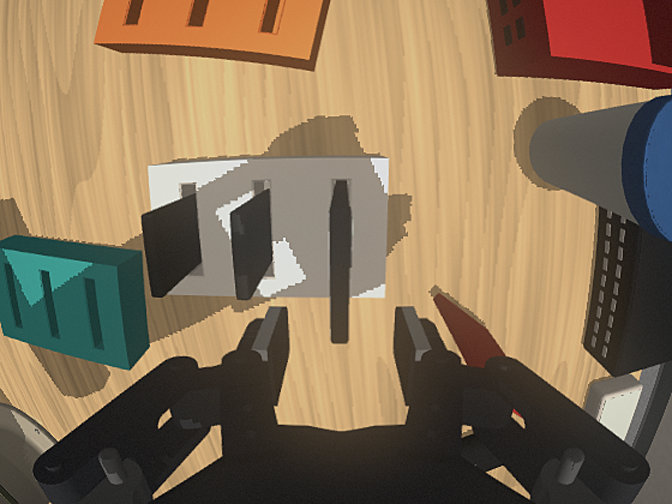

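The phone at (340,260) sits midway between the pads at (275,345) and (412,345). I'll descend and grip.

Call:
{"method": "drive_tool", "body": {"commands": [[0.5, 0, 0, 0.03, 0, 0, 0], [0.5, 0, 0, 0.03, 0, 0, 0], [0.5, 0, 0, 0.02, 0, 0, 0], [0.5, 0, 0, 0, 0, 0, 0], [1, 0, 0, 0, 0, 0, 0], [1, 0, 0, 0, 0, 0, 0], [1, 0, 0, 0, 0, 0, 0], [1, 0, 0, 0, 0, 0, 0]]}}

```text
clock: 11.3
tcp_pos: [0.5706, 0.3372, 0.1478]
orientation: [[0.096, 0.995, 0.001], [0.995, -0.096, 0.001], [0.001, 0.001, -1.0]]
ft_force: [-3.1, 1.0, 6.1]
grip_width: 0.0088
grip_force: 60.3
```

Call:
{"method": "drive_tool", "body": {"commands": [[1, 0, 0, -0.01, 0, 0, 0], [1, 0, 0, -0.02, 0, 0, 0], [1, 0, 0, -0.03, 0, 0, 0], [1, 0, 0, -0.04, 0, 0, 0], [1, 0, 0, -0.04, 0, 0, 0], [1, 0, 0, 0, 0, 0, 0]]}}

```text
clock: 11.9
tcp_pos: [0.5718, 0.3374, 0.2931]
orientation: [[0.096, 0.995, 0.012], [0.995, -0.096, 0.004], [0.005, 0.011, -1.0]]
ft_force: [1.0, 0.1, -1.0]
grip_width: 0.0088
grip_force: 59.5
```

Call:
{"method": "drive_tool", "body": {"commands": [[1, 0, 0, -0.02, 0, 0.14, 0], [1, 0, 0, 0, 0, 0.14, 0], [1, 0, 0, 0, 0, 0, 0]]}}

```text
clock: 12.2
tcp_pos: [0.5707, 0.3349, 0.3056]
orientation: [[0.095, 0.995, 0.027], [0.956, -0.099, 0.276], [0.277, -0.0, -0.961]]
ft_force: [-0.7, -0.7, -2.2]
grip_width: 0.0087
grip_force: 59.4
```

Run:
```python
from h import *
s=ctrl.read_state(); print(s["clock"],np.round(s["qpos"],3),np.round(s["tcp_pos"],4),s["grip_width"],s["grip_force"]);print(np.round(s["orientation"],3))
```

```text
12.2 [0.261 0.524 1.085 0.265 1.436 0.337] [0.5707 0.3349 0.3056] 0.008709568077058033 59.44524943828583
[[ 0.095  0.995  0.027]
 [ 0.956 -0.099  0.276]
 [ 0.277 -0.    -0.961]]
```

```bash
cat > ik.py <<'E'
from h import *
from scipy.spatial.transform import Rotation as Ro
from scipy.optimize import least_squares
lo=np.array([-2.94,-.97,.19,-1.23,.02,-2.88]); hi=-np.array([-2.94,-2.17,-2.56,-4.37,-3.11,-2.88])
def fk(q,L3):
    e,L1,L2,k=.1163,.3735,.4082,-.0012
    A=Ro.from_euler('ZY',[q[0],q[1]]); B=Ro.from_euler('ZY',[q[0],q[1]+q[2]])
    W=B*Ro.from_euler('ZYZ',[q[3],q[4],q[5]])
    z=np.array([0,0,1.])
    return Ro.from_euler('Z',q[0]).apply([0,e,k+L3])+A.apply(z*L1)+B.apply(z*L2)+W.apply(z*L3), W.as_matrix()
if __name__=="__main__":
    s=ctrl.read_state(); q0=np.array(s["qpos"]); R0=np.array(s["orientation"]); p0=np.array(s["tcp_pos"])
    L3=least_squares(lambda x:fk(q0,x[0])[0]-p0,[.25]); print("L3",L3.x,L3.fun); L3=L3.x[0]
    c=fk(q0,L3)[1]; print(c.round(2)); C=c.T@R0; print(C.round(3))
    # straight path: tilt to 90 deg (tool z = horizontal)
    Rf=np.c_[[0,0,1.],[.995,-.1,0],[.1,.995,0]]; pf=np.array([.486,-.130,.175])
    q=q0
    for kk,(pp,f) in enumerate([(p0+(np.array([.486,-.13,.305])-p0)*g,g) for g in np.linspace(.1,1,10)]+[([.486,-.13,.24],1),(pf,1)]):
        rv=Ro.from_matrix(R0.T@Rf).as_rotvec(); Rt=R0@Ro.from_rotvec(rv*f).as_matrix()
        r=least_squares(lambda x:np.r_[fk(x,L3)[0]-pp,.3*(fk(x,L3)[1]@C-Rt).ravel()],np.clip(q,lo+.001,hi-.001),bounds=(lo,hi)); q=r.x
        W=np.array(pp)-L3*Rt[:,2]
        print(np.round(pp,3),q.round(2),"cost",round(r.cost,6),"wrist",W.round(2))
    print("rotvec total tool",rv, "shift world",pf-p0)
E
python3 ik.py
```

```text
L3 [0.25101535] [-0.01926958  0.00040336  0.01054809]
[[-1.    0.1   0.03]
 [ 0.1   0.96  0.28]
 [ 0.    0.28 -0.96]]
[[ 0. -1. -0.]
 [ 1.  0.  0.]
 [-0. -0.  1.]]
[0.562 0.288 0.306] [0.13 0.46 1.23 0.41 1.37 0.16] cost 0.0 wrist [0.55 0.19 0.54]
[0.554 0.242 0.305] [-0.    0.38  1.37  0.55  1.36 -0.02] cost 0.0 wrist [0.54 0.11 0.52]
[0.545 0.195 0.305] [-0.14  0.33  1.48  0.68  1.4  -0.19] cost 0.0 wrist [0.53 0.04 0.5 ]
[0.537 0.149 0.305] [-0.28  0.32  1.56  0.78  1.48 -0.35] cost 0.0 wrist [ 0.52 -0.03  0.48]
[0.528 0.102 0.305] [-0.42  0.34  1.6   0.86  1.59 -0.48] cost 0.0 wrist [ 0.51 -0.1   0.46]
[0.52  0.056 0.305] [-0.54  0.38  1.61  0.92  1.7  -0.59] cost 0.0 wrist [ 0.5  -0.16  0.43]
[0.511 0.009 0.305] [-0.65  0.44  1.6   0.96  1.83 -0.67] cost 0.0 wrist [ 0.49 -0.22  0.4 ]
[ 0.503 -0.037  0.305] [-0.74  0.53  1.57  0.99  1.95 -0.72] cost 0.0 wrist [ 0.48 -0.28  0.37]
[ 0.494 -0.084  0.305] [-0.82  0.62  1.51  1.02  2.08 -0.75] cost 0.0 wrist [ 0.47 -0.33  0.34]
[ 0.486 -0.13   0.305] [-0.89  0.72  1.44  1.07  2.2  -0.75] cost 0.0 wrist [ 0.46 -0.38  0.3 ]
[ 0.486 -0.13   0.24 ] [-0.89  0.82  1.45  1.    2.14 -0.87] cost 0.0 wrist [ 0.46 -0.38  0.24]
[ 0.486 -0.13   0.175] [-0.89  0.94  1.43  0.95  2.08 -0.97] cost 0.0 wrist [ 0.46 -0.38  0.17]
rotvec total tool [-1.13220105e-03  1.29018912e+00  5.82157596e-04] shift world [-0.08467205 -0.46485906 -0.13057074]
```

Call:
{"method": "drive_tool", "body": {"commands": [[1, -0.02, -0.0017, -0.0058, 0, 0, 0], [1, -0.0377, -0.0032, -0.0109, 0, 0, 0], [1, -0.0377, -0.0032, -0.0109, 0, 0, 0], [1, -0.0377, -0.0032, -0.0109, 0, 0, 0], [1, -0.0377, -0.0032, -0.0109, 0, 0, 0], [1, -0.0377, -0.0032, -0.0109, 0, 0, 0], [1, 0, 0, 0, 0, 0, 0]]}}

```text
clock: 12.9
tcp_pos: [0.5319, 0.119, 0.3056]
orientation: [[0.096, 0.995, 0.025], [0.958, -0.099, 0.27], [0.272, -0.002, -0.962]]
ft_force: [0.3, 0.9, -1.5]
grip_width: 0.0087
grip_force: 59.3
```

Call:
{"method": "drive_tool", "body": {"commands": [[1, -0.0377, -0.0032, -0.0109, 0, 0, 0], [1, -0.0377, -0.0032, -0.0109, 0, 0, 0], [1, -0.0377, -0.0032, -0.0109, 0, 0, 0], [1, -0.0377, -0.0032, -0.0109, 0, 0, 0], [1, -0.0377, -0.0032, -0.0109, 0, 0, 0], [1, -0.0377, -0.0032, -0.0109, 0, 0, 0], [1, -0.02, -0.0017, -0.0058, 0, 0, 0], [1, 0, 0, 0, 0, 0, 0]]}}

```text
clock: 13.7
tcp_pos: [0.4866, -0.1325, 0.3056]
orientation: [[0.095, 0.995, 0.024], [0.957, -0.098, 0.273], [0.274, -0.003, -0.962]]
ft_force: [-0.2, 0.5, -2.9]
grip_width: 0.0085
grip_force: 59.4
```

Call:
{"method": "drive_tool", "body": {"commands": [[1, 0, 0, 0, 0, 0.1, 0], [1, 0, 0, 0, 0, 0.13, 0], [1, 0, 0, 0, 0, 0.13, 0], [1, 0, 0, 0, 0, 0.13, 0], [1, 0, 0, 0, 0, 0.13, 0], [1, 0, 0, 0, 0, 0.13, 0], [1, 0, 0, 0, 0, 0.13, 0], [1, 0, 0, 0, 0, 0.13, 0], [1, 0, 0, 0, 0, 0.13, 0], [1, 0, 0, 0, 0, 0, 0]]}}

```text
clock: 14.7
tcp_pos: [0.4868, -0.1297, 0.3038]
orientation: [[0.02, 0.996, 0.091], [0.146, -0.093, 0.985], [0.989, -0.007, -0.147]]
ft_force: [-0.4, 0.6, -1.9]
grip_width: 0.0088
grip_force: 59.5
```

Call:
{"method": "drive_tool", "body": {"commands": [[1, 0, 0, 0, 0, 0.14, 0], [1, -0.03, 0, 0, 0, 0, 0], [1, -0.03, 0, 0, 0, 0, 0], [1, -0.03, 0, 0, 0, 0, 0], [1, -0.03, 0, 0, 0, 0, 0], [1, 0, 0, 0, 0, 0, 0], [1, 0, 0, 0, 0, 0, 0]]}}

```text
clock: 15.4
tcp_pos: [0.487, -0.1315, 0.187]
orientation: [[0.001, 0.996, 0.093], [0.013, -0.093, 0.996], [1.0, 0.0, -0.013]]
ft_force: [0.7, -0.4, -1.3]
grip_width: 0.0091
grip_force: 59.6
```

Run:
```python
from h import *
s=ctrl.read_state(); print(s["clock"],np.round(s["qpos"],3)); R=np.array(s["orientation"]); print("phone centre",s["tcp_pos"]+.063*R[:,2])
p,t=ctrl.capture("side"),ctrl.capture("top")
for th in["canister","phone","cup","handset_a","screwdriver"]:
  for n in(p,t):
    for d in ctrl.tip_of(th,n)[:3]: print(th,round(d["conf"],2),np.round(d["at"],3))
A=cv2.resize(p["pixels"][120:320,180:380],(400,400)); B=cv2.resize(t["pixels"][120:270,280:430],(400,400))
cv2.imwrite("pics/end.png",np.hstack([A,B])[:,:,::-1])
```

```text
15.4 [-0.858  0.828  1.526  0.967  2.073 -0.948]
phone centre [ 0.49292096 -0.06874442  0.18614501]
canister 0.66 [ 0.527 -0.065 -0.001]
canister 0.47 [ 0.63  -0.236  0.001]
canister 0.21 [ 0.682 -0.089  0.002]
canister 0.68 [ 0.53  -0.065  0.001]
phone 0.75 [ 0.492 -0.068  0.19 ]
phone 0.73 [ 0.688 -0.093  0.105]
phone 0.87 [0.678 0.235 0.072]
phone 0.83 [ 0.49  -0.072  0.19 ]
cup 0.75 [ 0.628 -0.235  0.001]
cup 0.65 [ 0.628 -0.234  0.003]
handset_a 0.88 [0.509 0.346 0.068]
handset_a 0.74 [0.45  0.351 0.062]
handset_a 0.65 [0.452 0.355 0.06 ]
handset_a 0.63 [0.51  0.349 0.065]
screwdriver 0.52 [ 0.429 -0.007 -0.002]
```

View pics/end.png

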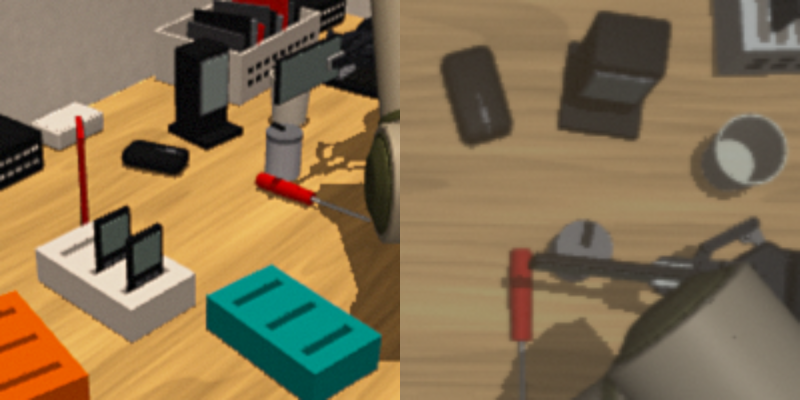

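The phone is held level above the canister at (285,150)/(590,262), with its screen towards the robot and its back to the scanner. The canister ridge at (588,232) points at the scanner, and everything else is in place.

```bash
python3 -c "
from bench import ctrl
print(ctrl.job_done())"
```

```text
the job is handed in; nothing more can be done
None
```

I handed the job in at about 15.5 s: the canister is turned to the scanner window and let go, and the phone is held level about 20 cm in front of the window, back to it; no verdict came back.

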